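# Put the cabinet ledge back in order

## Robot

A 6-joint arm with a two-finger parallel gripper is mounted at the origin on the work surface. World frame = base frame: x ahead of the robot, y to its left, z up, the work surface at z = 0. Lengths are in m, angles in degrees, forces in N, time in s.
With the tool pointing down it reaches from about 0.4 to 0.825 m from the base axis. Payload 7 kg.
Tool frame: the origin (TCP) lies midway between the tips of the shut fingers; the grasp point (between the pads) lies 19 mm behind it; z points along the fingers, y is the direction in which the jaws open and shut (so a half turn about z gives the same grasp; the last joint's range is limited). The gripper opens to 88 mm and grips with 3 to 60 N. Pads are 19 mm wide; open, the fingers measure 130 mm over their backs; the gripper's body (78 mm by 193 mm) begins 47 mm behind the grasp point.
Start: joints at [87.955, 20.546, 0.682, 0, -70.136, -16.507], TCP at [0.215, 0.64, 0.227] pointing down, gripper open.
Joint ranges: [-176.03, 176.03], [-82.01, 121.73], [-58.28, 71.71], [-173.87, 95.51], [-174.79, -0.11], [-173.66, 173.66]. Speed limits (degrees/s): [136.94, 136.94, 172.46, 180, 180, 180].

## Interface

Orientations are given as [roll, pitch, yaw] about the fixed x, y, z axes, in that order (R = Rz(yaw) Ry(pitch) Rx(roll)).
In Python, from plant import sensors, viewer, r gives the robot as it stands. The module is installed in compiled form; this text tells all that it offers.
- The arm moves only by the shell command python3 -m handwheel 'ROWS' [OPENING] [FORCE]. ROWS is JSON, one flat list of numbers, 6 for each row, row after row: the shift along the world's x, y, z in cm, then the turn, a rotation vector about the world's x, y, z in rad. In form: [tx, ty, tz, wx, wy, wz, tx, ty, tz, wx, wy, wz, ...]. A call has 1 to 8 rows; each row is the pose to reach, as a shift and turn from the pose measured when the call began; what a row does not reach only later rows make up. A row lasts 1/10 s, in which the tool goes at most 50 mm and 8.59 degrees, less where a joint would pass 70% of its speed; a pose out of reach is approached as far as the arm can. A call with a gripper value outside its range is refused whole. OPENING is the closure in counts, from 0 (fully open) to 255 (shut), set as the call begins (- or left out, the last holds). The fingers move at their own pace and stop on an object; FORCE is the grip in N (left out, the last holds). Time passes only in rows, so rows that repeat a pose let the fingers close. It gives the time, the measured TCP pose, the force and the opening at its end, in the units of the state.
- sensors.get_state(): the state, without advancing time (a new reading comes with each control period).
- viewer.capture(name): name is "side" or "top"; returns a dict with "img" (400x640x3 uint8, red, green, blue), "camera_matrix" (3x3 intrinsics, pixels), "camera_from_world" (4x4, takes a point from world to camera coordinates). Camera axes: x right, y down, z forward; pixel columns grow to the right and rows downward; lengths in m; the calibration is good to about 2 mm. A picture is of the moment at which its call begins. There is no depth.
- r.close_job(): hands the job in, once; it reports no verdict.
The state is a dict: "time_s": time; "joints": joint angles; "qd": joint speeds; "joint_torque": joint torques, N m; "tcp_pos": TCP position; "eef_rot": TCP orientation; "contact_force": force on the tool from outside, world axes, zero at the start; "moment": the same for the moment, N m; "gripper_width": finger opening in m.
Only numpy, scipy, OpenCV 4.12 (cv2) and the standard library are available. Lean on these libraries where they do the work, as an engineer would, in place of code of your own. Each camera call takes 0.05 s, during which the arm holds its last target.

## Task

Put each of the four loose things on the glass ledge onto the grey pad whose outline fits it: toothbrush in the long outline, cuticle pusher in the short one, pill box in the wide circle, pump dispenser in the small circle. Set each one down rather than dropping it, the same way up as now, centred in its outline, with the two long things lying along theirs (either end first). Leave the oval tray and the tumbler where they are.

Things in the scene. Friction and masses are not known exactly. Their poses are not given: they have to be found in the camera images.
- brush_mid (a point): Loose green plastic toothbrush with ribbed handle, lying bristles up on the glass ledge (glass top at height 10 mm); 150 mm long, 13 mm wide, handle 12 mm thick. The point is the middle of its length, 6 mm above its underside, within the handle (the handle runs from -75 to +30 mm along x). Its x axis runs along the brush towards the bristles, z up. Grip it here across its 13 mm width. About 30 g.
- pusher_mid (a point): Loose steel cuticle pusher, a slender bar lying on the ledge; 110 mm long, 10 mm wide and 8 mm thick over its middle 74 mm, thinner at both ends. The point is its centre, 4 mm above its underside. x along its length, z up. Grip it here across its 10 mm width. About 40 g.
- pill_mid (a point): Loose closed round pill box of blue plastic, a disc 60 mm in diameter and 22 mm high lying flat on the ledge. The point is its centre, 11 mm above its underside; z up. About 50 g.
- pump_mid (a point): Loose empty white plastic pump dispenser standing upright on the ledge: round body 44 mm in diameter with straight sides up to 49 mm, collar 26 mm in diameter, rigid pump head (22 mm in diameter), 80 mm tall in all. The point is on its axis, 40 mm above its underside; z up, x towards the spout, which sticks out 28 mm from the axis, 71 to 78 mm above the underside. Grip the body from above with a finger on either side of the spout (closing along y). About 50 g.
- pad_long: Toothbrush pad: flat fixed grey silicone pad, 4 mm thick, with a thin pale inlaid outline (not raised); origin at the centre of its underside, on the glass. Pad 166 x 40 mm, outline a round-ended bar 158 x 23 mm; x along its length, z up.
- pad_short: Cuticle pusher pad: flat fixed grey silicone pad, 4 mm thick, with a thin pale inlaid outline (not raised); origin at the centre of its underside, on the glass. Pad 126 x 40 mm, outline a round-ended bar 118 x 20 mm; x along its length, z up.
- pad_wide: Pill box pad: flat fixed grey silicone pad, 4 mm thick, with a thin pale inlaid outline (not raised); origin at the centre of its underside, on the glass. Round pad 86 mm in diameter, outline a circle 68 mm in diameter; z up.
- pad_small: Pump dispenser pad: flat fixed grey silicone pad, 4 mm thick, with a thin pale inlaid outline (not raised); origin at the centre of its underside, on the glass. Round pad 62 mm in diameter, outline a circle 50 mm in diameter; z up.
- tray: Bystander: empty oval white ceramic tray, 134 x 84 mm, 17 mm high, loose on the ledge at the robot's left end; origin at the centre of its underside, x along its length. Not to be moved.
- tumbler: Bystander: blue ceramic tumbler, 68 mm in diameter, 90 mm tall, loose on the ledge at the robot's right end; origin at the centre of its underside. Not to be moved.
Things that resemble listed ones, but are neither listed nor needed, are in the scene too. Of the things that look like the part that bears pill_mid, the middle-sized one is meant.

How it is judged:
By the outcome, as a careful person would: the job done as asked, in the order asked, and still so for the second after the job is handed in, with the robot touching nothing.
It also fails if it takes over 115 s, if anything falls off the work surface, if the arm or the gripper's body presses on something with over 40 N, if the wrist force passes 120 N, or if a joint passes its speed limit or range.

## Working session

There is one attempt and no reset: what is moved stays moved. The work goes in short steps, Python scripts to look and compute and a shell command to move; the robot and the scene stay as the last step left them, time stands still between calls to the robot, and variables do not carry over. Pictures are saved under pics/ and viewed, and the job is handed in when it is done.

```bash
mkdir -p pics; python3 - <<'E'
from plant import sensors, viewer, r
import cv2, numpy as np
for n in ("top","side"):
    c=viewer.capture(n); cv2.imwrite(f"pics/{n}0.png",c["img"][:,:,::-1]); 
    np.savez(f"{n}.npz",**c); print(c["camera_matrix"].tolist(),np.round(c["camera_from_world"],3).tolist())
print(sensors.get_state())
E
```

```text
[[420.4563674633151, 0.0, 315.42914858129865], [0.0, 420.4563674633151, 196.82774942109464], [0.0, 0.0, 1.0]] [[0.019, -1.0, 0.015, -0.014], [-0.982, -0.021, -0.186, 0.44], [0.187, -0.011, -0.982, 1.222], [0.0, 0.0, 0.0, 1.0]]
[[420.0468976240814, 0.0, 312.0752647294518], [0.0, 420.0468976240814, 200.69032733043656], [0.0, 0.0, 1.0]] [[0.861, -0.508, -0.006, -0.367], [-0.386, -0.646, -0.658, 0.207], [0.331, 0.569, -0.753, 1.105], [0.0, 0.0, 0.0, 1.0]]
{'time_s': 0.1, 'joints': array([ 8.79548924e+01,  2.05884995e+01,  6.39715524e-01, -1.84640162e-02,
       -7.01374284e+01, -1.65060855e+01]), 'qd': array([ 0.00511349, -0.04445576,  0.20087037,  0.07369338,  0.02206087,
        0.03484223]), 'joint_torque': array([-2.54117214e-03, -5.84165847e+01,  2.93752420e+01,  7.01553136e+00,
        1.01594735e-02, -5.89163483e-05]), 'tcp_pos': array([0.21464335, 0.63949555, 0.22570618]), 'eef_rot': array([ 1.79912408e+02, -7.85381282e-03, -1.85574736e+01]), 'contact_force': array([ 0.10601248, -0.05549574, -0.37096246]), 'moment': array([-0.00417474, -0.01010121, -0.09604126]), 'gripper_width': 0.08757289311275834}
```

View pics/top0.png

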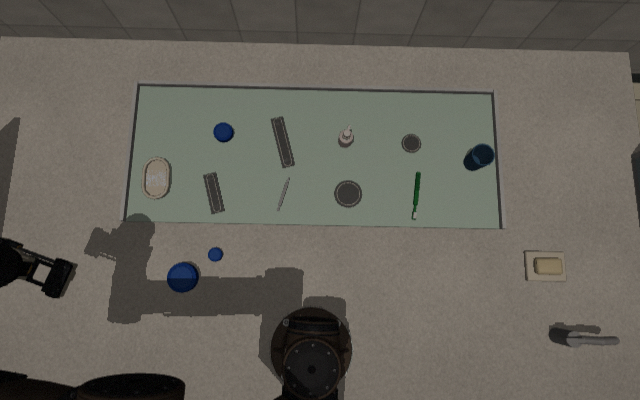

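View pics/side0.png

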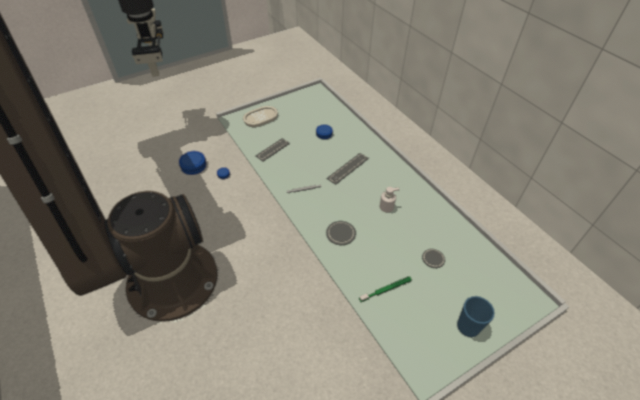

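The top view shows the pill box on the ledge at (223,132). The other two blue discs, at (183,277) and (215,254), are off the ledge and are the largest and smallest. Pump at (346,137), pusher (283,193), brush (417,195). Pads: long (283,142), short (214,193), wide (348,193), small (411,143).

```bash
cat > h.py <<'E'
import numpy as np, cv2
def ray(c,uv,z):
    K=c["camera_matrix"];T=c["camera_from_world"];R=T[:3,:3];t=T[:3,3]
    uv=np.atleast_2d(np.array(uv,float)); d=np.c_[uv,np.ones(len(uv))]@np.linalg.inv(K).T@R
    o=-R.T@t; s=(z-o[2])/d[:,2]; return (o+s[:,None]*d)
def proj(c,p):
    K=c["camera_matrix"];T=c["camera_from_world"]
    q=K@(T[:3,:3]@np.array(p,float)+T[:3,3]); return q[:2]/q[2]
E
python3 - <<'E'
import cv2,numpy as np
a=cv2.imread('pics/top0.png'); 
cv2.imwrite('pics/topL.png',cv2.resize(a[80:230,125:325],None,fx=4,fy=4,interpolation=cv2.INTER_CUBIC))
cv2.imwrite('pics/topR.png',cv2.resize(a[80:230,310:510],None,fx=4,fy=4,interpolation=cv2.INTER_CUBIC))
E
```

```text
(no output)
```

View pics/topL.png

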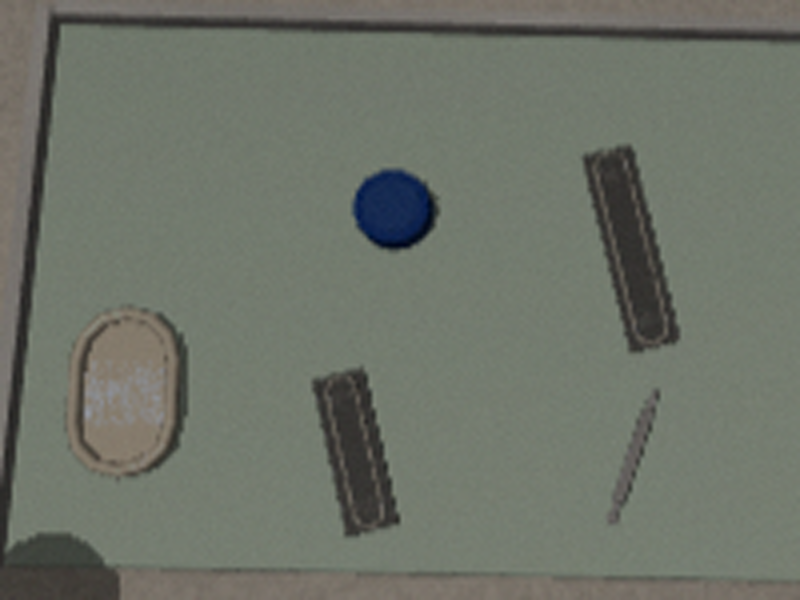

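View pics/topR.png

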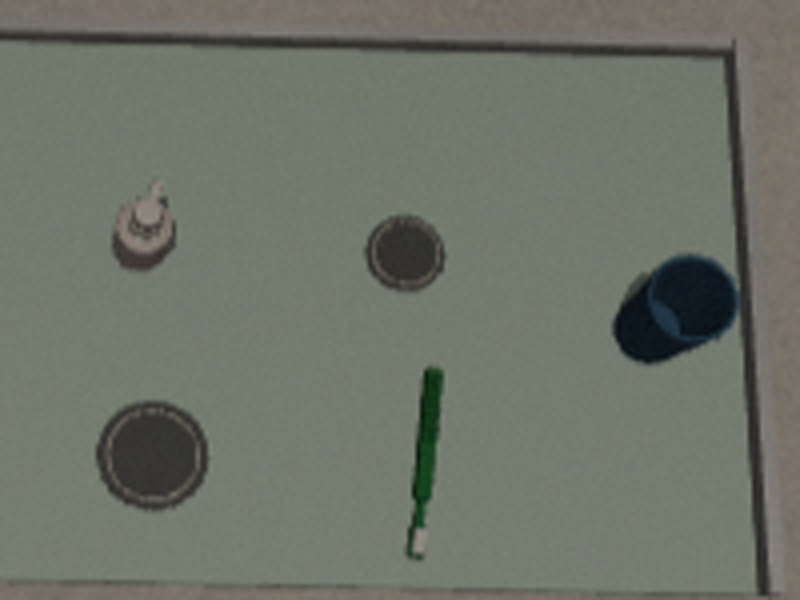

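```bash
cat > seg.py <<'E'
import numpy as np, cv2
from h import *
# approx world centres -> measure
def blobs(c,name,zs):
    img=c["img"]; lab=cv2.cvtColor(img,cv2.COLOR_RGB2LAB).astype(int)
    seed=dict(pill=(223,132),plong=(283,142),pshort=(214,193),pusher=(283,193),pwide=(348,193),psmall=(411,143),brush=(417,190),pump=(346,137))
    return lab
E
python3 - <<'E'
from seg import *
for n in("top","side"):
    c=np.load(n+".npz"); im=c["img"]; 
    # background glass: local colour via median blur large
    f=im.astype(np.float32)
    bg=cv2.medianBlur(im,81).astype(np.float32)
    m=(np.abs(f-bg).max(2)>22).astype(np.uint8)*255
    nn,l,st,ce=cv2.connectedComponentsWithStats(m,connectivity=8)
    for i in range(1,nn):
        if 60<st[i,4]<3000:
            ys,xs=np.where(l==i); p=ray(c,np.c_[xs,ys],0.012)[:,:2]
            if not(-0.5<p[:,1].mean()<0.6 and 0.35<p[:,0].mean()<.8):continue
            rc=cv2.minAreaRect(p.astype(np.float32)*1000)
            print(n,np.round(ce[i]),st[i,4],"mean",np.round(p.mean(0)*1000),"rect",np.round(rc[0],1),np.round(rc[1]),round(rc[2],1), im[l==i].mean(0).round())
    cv2.imwrite(f'pics/m_{n}.png',m)
    print(im[120,260] if n=="top" else im[150,290])
E
```

```text
top [282. 142.] 677 mean [621. 103.] rect [621.9 102.7] [168.  42.] 15.5 [62. 60. 56.]
top [223. 132.] 348 mean [648. 290.] rect [649.  289.9] [69. 64.] 38.4 [24. 41. 73.]
top [347. 134.] 71 mean [ 651. -100.] rect [ 655.9 -101.2] [25. 44.] 72.8 [108. 103.  96.]
top [345. 143.] 90 mean [621. -95.] rect [624.6 -98.6] [35. 52.] 13.1 [74. 70. 65.]
top [411. 143.] 304 mean [ 626. -303.] rect [ 626.3 -303.1] [60. 61.] 45.9 [62. 60. 56.]
top [168. 178.] 133 mean [494. 451.] rect [493.  457.3] [ 36. 128.] 84.0 [71. 71. 63.]
top [146. 178.] 81 mean [494. 518.] rect [496.2 514.4] [ 25. 111.] 87.3 [85. 79. 71.]
top [416. 193.] 230 mean [ 465. -315.] rect [ 458.3 -314.7] [ 17. 153.] 83.3 [36. 66. 40.]
top [213. 192.] 561 mean [453. 309.] rect [453.  308.6] [127.  42.] 16.0 [63. 61. 58.]
top [283. 194.] 117 mean [453.  95.] rect [454.2  94.9] [ 11. 109.] 73.8 [91. 90. 86.]
top [348. 193.] 613 mean [ 459. -104.] rect [ 458.4 -103.7] [85. 84.] 0.6 [63. 61. 57.]
[114 124 109]
side [260. 116.] 66 mean [494. 493.] rect [493.5 491.4] [41. 43.] 88.7 [194. 188. 171.]
side [263. 122.] 146 mean [491. 455.
[... 286 characters left out ...]
01.2] [171.  45.] 15.4 [109. 108.  99.]
side [304. 189.] 120 mean [452.  95.] rect [452.2  94.6] [ 16. 106.] 73.2 [133. 134. 123.]
side [389. 202.] 327 mean [645. -83.] rect [652.1 -76.5] [105.  62.] 53.5 [132. 127. 116.]
side [341. 233.] 636 mean [ 458. -105.] rect [ 457.3 -104.8] [88. 88.] 5.4 [105. 105.  96.]
side [433. 258.] 392 mean [ 624. -304.] rect [ 625.1 -304.4] [63. 63.] 3.4 [109. 109.  99.]
side [387. 288.] 386 mean [ 464. -313.] rect [ 458.8 -312.1] [ 21. 156.] 83.1 [ 86. 117.  86.]
side [476. 319.] 1371 mean [ 597. -489.] rect [ 601. -487.] [123.  82.] 31.9 [63. 78. 82.]
side [387. 356.] 164 mean [ 357. -452.] rect [ 357.3 -445.4] [229.   5.] 89.9 [146. 148. 132.]
[170 179 159]
```

View pics/m_top.png

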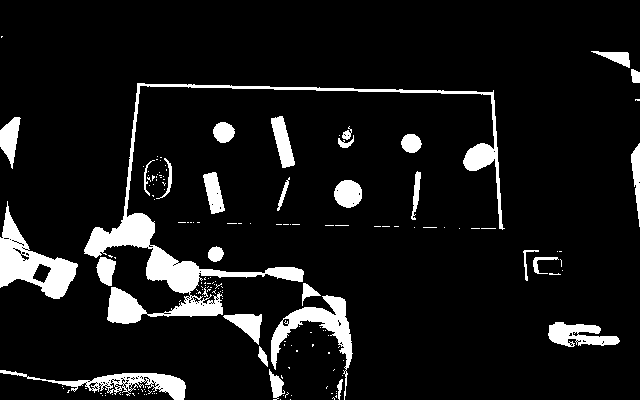

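View pics/m_side.png

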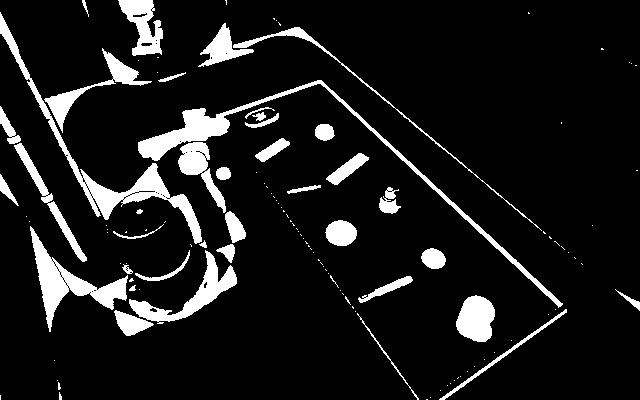

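```bash
python3 - <<'E'
from h import *
for n in("top","side"):
    c=np.load(n+".npz"); im=c["img"].astype(int); R,G,B=im[...,0],im[...,1],im[...,2]
    def comp(m,near,z):
        nn,l,st,ce=cv2.connectedComponentsWithStats(m.astype(np.uint8))
        i=1+np.argmin([np.hypot(*(ce[k]-near)) if st[k,4]>8 else 1e9 for k in range(1,nn)])
        ys,xs=np.where(l==i); return ce[i],st[i],np.c_[xs,ys]
    # pill: blue
    ce,st,px=comp(B-R>25,(223,132) if n=="top" else (324,131),0)
    p=ray(c,px,0.021)[:,:2]*1000; q=cv2.minAreaRect(p.astype(np.float32))
    print(n,"pill",ce.round(1),st[4],"at z21",p.mean(0).round(1),q)
    # brush green
    ce,st,px=comp(G-R>20,(417,190) if n=="top" else (390,288),0)
    p=ray(c,px,0.016)[:,:2].astype(np.float32)*1000; q=cv2.minAreaRect(p); print(n,"brush green",st,q)
    (vx,vy,x0,y0)=cv2.fitLine(p,cv2.DIST_L2,0,.01,.01).ravel(); d=np.array([vx,vy]); 
    s=(p-[x0,y0])@d; print("  line",np.degrees(np.arctan2(vy,vx)),[x0,y0],"ends",[x0,y0]+d*s.min(),[x0,y0]+d*s.max())
    u0,v0=(330,115) if n=="top" else (370,180)
    cv2.imwrite(f"pics/pump_{n}.png",cv2.resize(c["img"][v0:v0+40,u0:u0+40,::-1],None,fx=14,fy=14,interpolation=cv2.INTER_NEAREST))
    cv2.imwrite(f"pics/push_{n}.png",cv2.resize(c["img"][170:215,265:325,::-1],None,fx=12,fy=12,interpolation=cv2.INTER_NEAREST))
E
```

```text
top pill [222.5 131.6] 288 at z21 [645.7 290.3] ((646.0443725585938, 290.4967041015625), (58.704566955566406, 59.1593017578125), 67.44388580322266)
top brush green [414 172   7  40 156] ((468.8868713378906, -315.89959716796875), (13.721821784973145, 124.5185775756836), 83.3813247680664)
  line -6.8079643 [np.float32(474.26468), np.float32(-316.3712)] ends [ 407.0813 -308.3506] [ 530.7355  -323.11288]
side pill [323.8 131.1] 192 at z21 [645.1 289.6] ((646.0842895507812, 289.9638671875), (75.98595428466797, 56.009517669677734), 59.086273193359375)
side brush green [369 276  43  21 233] ((470.890380859375, -314.3341064453125), (15.051331520080566, 124.0230941772461), 83.13461303710938)
  line -6.3051286 [np.float32(472.66998), np.float32(-314.69885)] ends [ 409.21048 -307.6871 ] [ 532.49164 -321.30865]
```

View pics/pump_top.png

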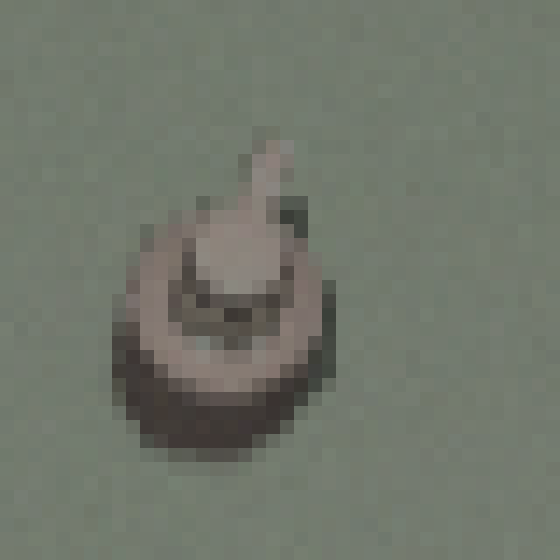

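View pics/pump_side.png

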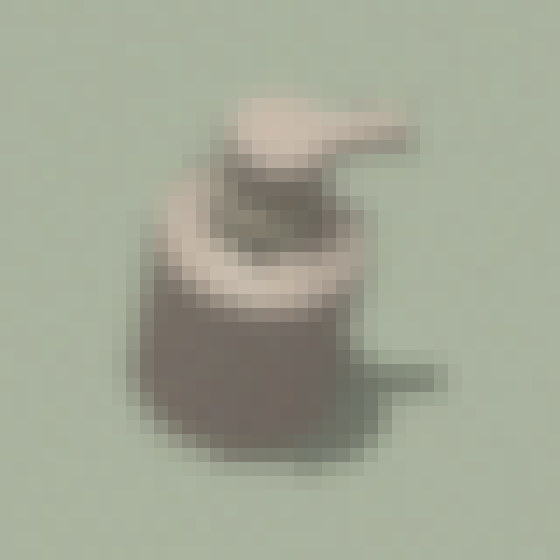

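```bash
python3 - <<'E'
from h import *
t=np.load("top.npz");s=np.load("side.npz")
print("head z.09",ray(t,(346.5,132.4),.09)[0]*1e3,ray(s,(389.5,188.4),.089)[0]*1e3)
print("tip z.085",ray(t,(349.1,124.9),.086)[0]*1e3,ray(s,(398.4,188.4),.086)[0]*1e3)
print("shoulder z.059",ray(t,(345.5,135.6),.059)[0]*1e3,ray(s,(388.5,197.1),.059)[0]*1e3)
E
```

```text
head z.09 [627.87409824 -92.8049394   90.        ] [628.08903631 -91.79824717  89.        ]
tip z.085 [ 653.05389954 -100.82699451   86.        ] [ 651.87783522 -102.77457174   86.        ]
shoulder z.059 [628.58520638 -92.46691596  59.        ] [625.12308774 -97.47578431  59.        ]
```

```bash
python3 -m handwheel '[3,-4,0,0,0,0, 7,-8,0,0,0,0, 11,-12,0,0,0,0, 15,-16,0,0,0,0.05, 19,-20,0,0,0,0.1, 22,-24,0,0,0,0.15, 25,-28,0,0,0,0.2, 28,-32,0,0,0,0.207]' 110 20
```

```text
time_s: 0.9
tcp_pos: [0.4795, 0.3386, 0.2255]
eef_rot: [179.9, 0.0, -6.6]
contact_force: [1.2, 0.5, 0.7]
gripper_width: 0.0499
```

```bash
python3 -m handwheel '[1.5,-4,0,0,0,0, 3,-8,0,0,0,0, 4,-12.5,0,0,0,0, 4,-17,0,0,0,0, 4,-21.5,0,0,0,0, 4,-26,0,0,0,0, 4,-30.5,0,0,0,0, 4,-35,0,0,0,0]' 150; python3 -m handwheel '[0,-4.5,0,0,0,0, -1,-9,0,0,0,0, -2,-13.5,0,0,0,0, -3,-18,0,0,0,0, -4,-22,0,0,0,0, -5,-26,0,0,0,0, -6,-30,-2,0,0,0, -6,-30,-4,0,0,0]'
```

```text
time_s: 1.7
tcp_pos: [0.519, -0.0131, 0.2254]
eef_rot: [179.9, 0.0, -6.6]
contact_force: [0.9, -0.3, 0.2]
gripper_width: 0.036
time_s: 2.5
tcp_pos: [0.4577, -0.3168, 0.1848]
eef_rot: [179.9, 0.0, -6.8]
contact_force: [-0.2, 0.6, 0.3]
gripper_width: 0.036
```

```bash
python3 -m handwheel '[0.1,0.3,-4,0,0,0, 0.1,0.3,-8,0,0,0, 0.1,0.3,-11,0,0,0, 0.1,0.3,-13.5,0,0,0, 0.1,0.3,-13.5,0,0,0, 0.1,0.3,-13.5,0,0,0]'
cat > look.py <<'E'
import sys,cv2
from plant import sensors, viewer
import numpy as np
tag,x0,y0,w,h=sys.argv[1],*map(float,sys.argv[2:6])
from h import proj
for n in("top","side"):
    c=viewer.capture(n); np.savez(f"{n}_{tag}.npz",**c)
    u,v=proj(c,(x0,y0,0.02)); u0=int(np.clip(u-w/2,0,640-w));v0=int(np.clip(v-h/2,0,400-h))
    print(n,u0,v0)
    cv2.imwrite(f"pics/{n}_{tag}.png",cv2.resize(c["img"][v0:v0+int(h),u0:u0+int(w),::-1],None,fx=6,fy=6,interpolation=cv2.INTER_CUBIC))
E
python3 look.py a 0.46 -0.31 90 80
```

```text
time_s: 3.1
tcp_pos: [0.4586, -0.3138, 0.0499]
eef_rot: [179.9, 0.1, -6.8]
contact_force: [1.0, -0.9, -0.4]
gripper_width: 0.0361
top 369 153
side 340 246
```

View pics/side_a.png

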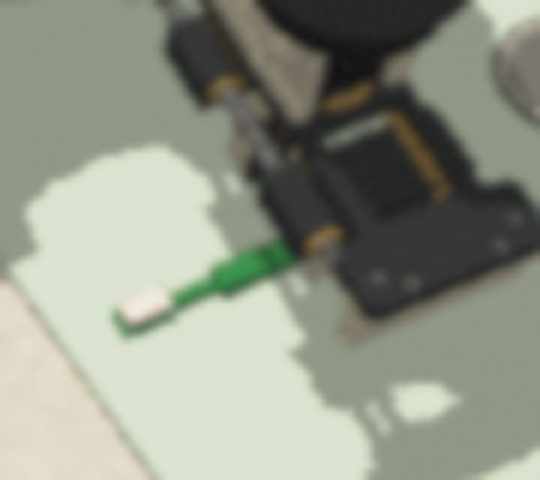

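View pics/top_a.png

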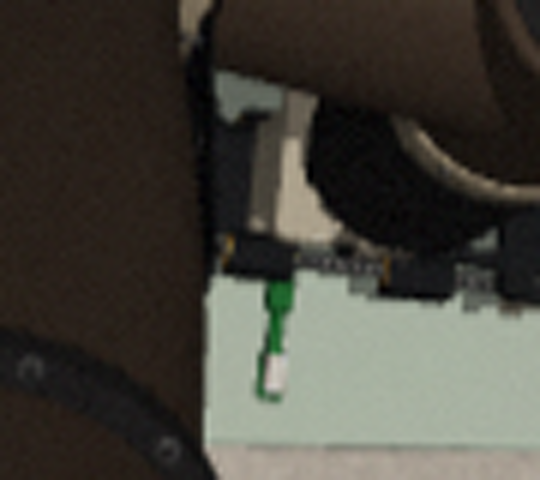

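```bash
python3 - <<'E'
from h import *
for n,u0,v0 in(("top",369,153),("side",340,246)):
    c=np.load(n+".npz")
    for z in(.016,.05,.1,.15):
        for d in(-.018,0,.018):
            p=proj(c,(.4586-d*.117,-.3138-d,z)); print(n,z,d,((p-[u0,v0])*6).round())
E
```

```text
top 0.016 -0.018 [246. 245.]
top 0.016 0 [281. 249.]
top 0.016 0.018 [316. 254.]
top 0.05 -0.018 [262. 231.]
top 0.05 0 [298. 236.]
top 0.05 0.018 [334. 241.]
top 0.1 -0.018 [287. 211.]
top 0.1 0 [324. 216.]
top 0.1 0.018 [362. 221.]
top 0.15 -0.018 [314. 188.]
top 0.15 0 [353. 194.]
top 0.15 0.018 [392. 199.]
side 0.016 -0.018 [254. 219.]
side 0.016 0 [275. 253.]
side 0.016 0.018 [297. 288.]
side 0.05 -0.018 [263. 177.]
side 0.05 0 [286. 212.]
side 0.05 0.018 [309. 248.]
side 0.1 -0.018 [279. 112.]
side 0.1 0 [302. 147.]
side 0.1 0.018 [326. 184.]
side 0.15 -0.018 [295.  42.]
side 0.15 0 [320.  78.]
side 0.15 0.018 [345. 115.]
```

```bash
python3 -m handwheel '[0,0,-1.5,0,0,0, 0,0,-2.8,0,0,0, 0,0,-3.6,0,0,0, 0,0,-3.6,0,0,0]'; python3 -m handwheel '[0,0,0,0,0,0, 0,0,0,0,0,0, 0,0,0,0,0,0, 0,0,0,0,0,0, 0,0,0,0,0,0, 0,0,0,0,0,0]' 255 20
```

```text
time_s: 3.6
tcp_pos: [0.4591, -0.3139, 0.0145]
eef_rot: [179.9, -0.0, -6.8]
contact_force: [-1.2, -0.2, -0.1]
gripper_width: 0.0363
time_s: 4.2
tcp_pos: [0.4593, -0.314, 0.0149]
eef_rot: [179.9, -0.1, -6.8]
contact_force: [0.4, 0.3, 2.7]
gripper_width: 0.0129
```

```bash
python3 -m handwheel '[0,0,1,0,0,0, 0,0,3,0,0,0, 0,0,6,0,0,0, 0,0,9,0,0,0, 0,0,12,0,0,0, 0,1.5,14,0,0,0, 0,4,14,0,0,0, 0.5,7,14,0,0,0]'; python3 -m handwheel '[1.5,3.5,0,0,0,0.05, 3,7,0,0,0,0.1, 4.5,10.5,0,0,0,0.15, 6,14,0,0,0,0.2, 7.5,18,0,0,0,0.25, 9,22,0,0,0,0.3, 10.5,25.5,0,0,0,0.35, 12,28,0,0,0,0.39]'
```

```text
time_s: 5.0
tcp_pos: [0.4641, -0.2437, 0.1564]
eef_rot: [179.9, -0.2, -6.9]
contact_force: [1.6, 0.3, -0.3]
gripper_width: 0.0124
time_s: 5.8
tcp_pos: [0.5845, 0.0386, 0.1571]
eef_rot: [179.9, -0.2, 15.7]
contact_force: [0.0, -0.8, 0.5]
gripper_width: 0.0127
```

```bash
python3 -m handwheel '[1,2,-1,0,0,0, 2,4,-3,0,0,0, 3,5.5,-6,0,0,0, 3.7,6.3,-8,0,0,0, 3.7,6.3,-10.5,0,0,0, 3.7,6.3,-10.5,0,0,0]'; python3 look.py b 0.62 0.10 100 80
```

```text
time_s: 6.4
tcp_pos: [0.6187, 0.1006, 0.0481]
eef_rot: [179.8, 0.2, 15.6]
contact_force: [-0.2, -0.1, 0.2]
gripper_width: 0.0127
top 233 100
side 298 126
```

View pics/side_b.png

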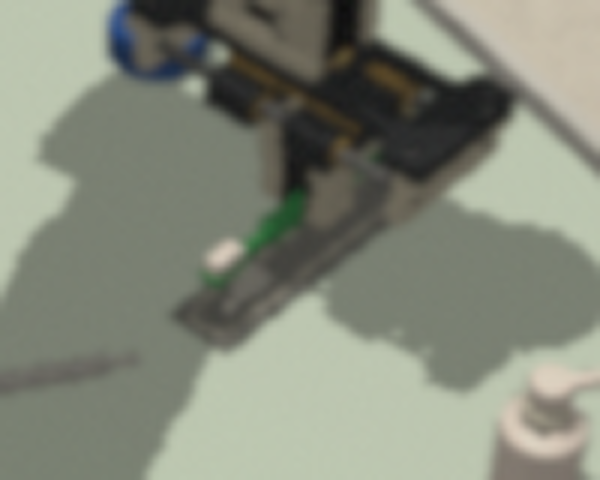

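View pics/top_b.png

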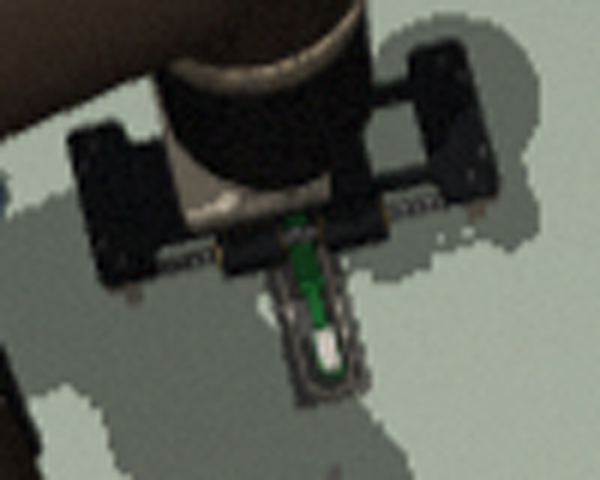

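```bash
python3 -m handwheel '[0.3,0.15,-0.8,0,0,0, 0.3,0.15,-1.6,0,0,0, 0.3,0.15,-2.2,0,0,0, 0.3,0.15,-2.5,0,0,0, 0.3,0.15,-2.7,0,0,0, 0.3,0.15,-2.8,0,0,0, 0.3,0.15,-2.8,0,0,0]'
```

```text
time_s: 7.2
tcp_pos: [0.6241, 0.1026, 0.024]
eef_rot: [179.8, -0.1, 15.6]
contact_force: [0.7, -0.3, 0.0]
gripper_width: 0.0128
```

```bash
python3 -c "
from plant import sensors;s=sensors.get_state();print(s['time_s'],s['tcp_pos'],s['contact_force'])"; python3 -m handwheel '[0,0,0,0,0,0, 0,0,0,0,0,0]'
```

```text
7.2 [0.62412852 0.10258825 0.02396659] [ 0.66782994 -0.2747767   0.01061143]
time_s: 7.4
tcp_pos: [0.6242, 0.1027, 0.0242]
eef_rot: [179.8, -0.1, 15.6]
contact_force: [-0.8, 0.1, 0.3]
gripper_width: 0.0126
```

```bash
python3 -m handwheel '[-0.1,0,-0.1,0,0,0, -0.2,-0.05,-0.2,0,0,0, -0.25,-0.05,-0.3,0,0,0, -0.25,-0.05,-0.4,0,0,0, -0.25,-0.05,-0.4,0,0,0]'
```

```text
time_s: 7.9
tcp_pos: [0.6217, 0.1021, 0.02]
eef_rot: [179.8, -0.1, 15.6]
contact_force: [-0.2, 0.7, 1.0]
gripper_width: 0.0126
```

```bash
python3 -m handwheel '[0,0,-0.05,0,0,0, 0,0,-0.1,0,0,0, 0,0,-0.1,0,0,0]'
```

```text
time_s: 8.2
tcp_pos: [0.6217, 0.1021, 0.019]
eef_rot: [179.8, -0.1, 15.6]
contact_force: [0.2, -0.8, 0.6]
gripper_width: 0.0127
```

```bash
python3 -m handwheel '[0,0,-0.05,0,0,0, 0,0,-0.05,0,0,0]';python3 -m handwheel '[0,0,-0.05,0,0,0, 0,0,-0.05,0,0,0]'
```

```text
time_s: 8.4
tcp_pos: [0.6217, 0.1022, 0.0189]
eef_rot: [179.8, -0.1, 15.6]
contact_force: [-1.3, 0.3, 4.2]
gripper_width: 0.0125
time_s: 8.6
tcp_pos: [0.6217, 0.1022, 0.0189]
eef_rot: [179.8, -0.1, 15.6]
contact_force: [-2.1, -0.3, 5.5]
gripper_width: 0.0126
```

Contact. Open gently and rise.

```bash
python3 -m handwheel '[0,0,0,0,0,0, 0,0,0,0,0,0, 0,0,0,0,0,0]' 170; python3 -m handwheel '[0,0,1,0,0,0, 0,0,3,0,0,0, 0,0,6,0,0,0, 0,0,9,0,0,0, -3,0,11,0,0,0, -6,0,11,0,0,0, -10,0,11,0,0,0, -14,0,11,0,0,-0.1]' 170
```

```text
time_s: 8.9
tcp_pos: [0.6217, 0.1021, 0.0187]
eef_rot: [179.8, -0.1, 15.6]
contact_force: [-0.2, -0.3, -0.1]
gripper_width: 0.0278
time_s: 9.7
tcp_pos: [0.4806, 0.102, 0.1293]
eef_rot: [179.8, -0.2, 9.8]
contact_force: [-0.1, 0.1, 0.6]
gripper_width: 0.0294
```

```bash
python3 -m handwheel '[-1,-0.2,0,0,0,-0.12, -2,-0.5,0,0,0,-0.24, -2.8,-0.7,-1,0,0,-0.36, -2.8,-0.7,-3,0,0,-0.457, -2.8,-0.7,-5,0,0,-0.457, -2.8,-0.7,-7,0,0,-0.457, -2.8,-0.7,-7.5,0,0,-0.457, -2.8,-0.7,-7.5,0,0,-0.457]'; python3 look.py c 0.52 0.10 110 100
```

```text
time_s: 10.5
tcp_pos: [0.4524, 0.0948, 0.0543]
eef_rot: [179.8, -0.2, -16.3]
contact_force: [0.0, 0.7, 0.7]
gripper_width: 0.0294
top 226 121
side 266 127
```

View pics/side_c.png

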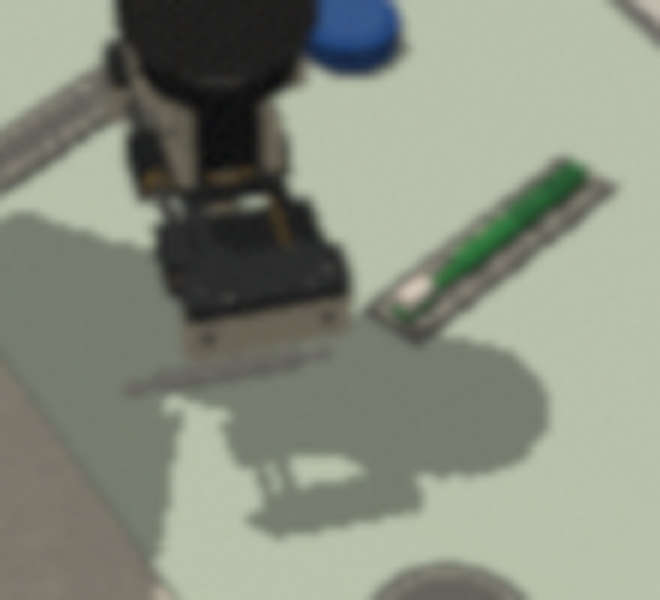

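View pics/top_c.png

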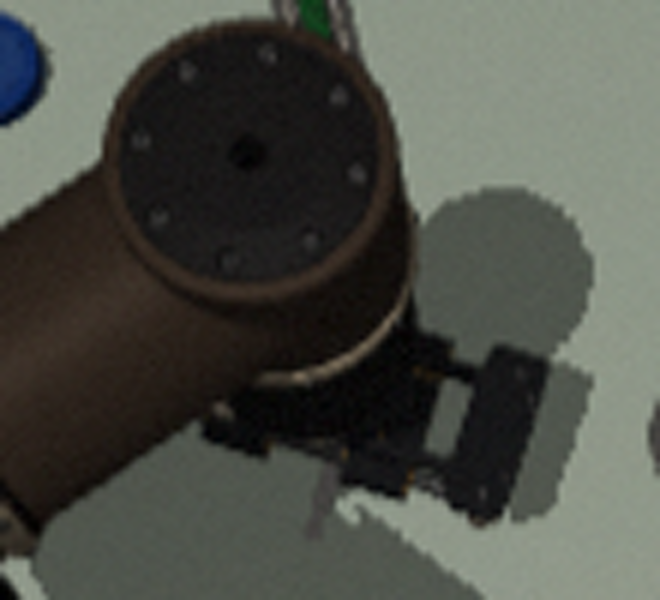

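```bash
python3 -m handwheel '[0,0,-1.5,0,0,0, 0,0,-3,0,0,0, 0,0,-3.8,0,0,0, 0,0,-4.2,0,0,0, 0,0,-4.2,0,0,0]'; python3 -m handwheel '[0,0,0,0,0,0, 0,0,0,0,0,0, 0,0,0,0,0,0, 0,0,0,0,0,0, 0,0,0,0,0,0]' 255 25
```

```text
time_s: 11.1
tcp_pos: [0.4533, 0.0954, 0.0133]
eef_rot: [179.9, -0.2, -16.3]
contact_force: [-0.8, -0.3, 0.9]
gripper_width: 0.0291
time_s: 11.6
tcp_pos: [0.4536, 0.0955, 0.0137]
eef_rot: [179.9, -0.3, -16.3]
contact_force: [-1.3, 1.1, 4.2]
gripper_width: 0.009
```

```bash
python3 -m handwheel '[0,0,0.5,0,0,0, 0,0,2,0,0,0, 0,0,4,0,0,0, 0,0,6,0,0,0, 0,2.5,7,0,0,0.1, 0,5,7,0,0,0.2, 0,8,7,0,0,0.3, 0,11,7,0,0,0.4]';python3 -m handwheel '[0,3,0,0,0,0.05, 0,6,0,0,0,0.1, 0,8.5,0,0,0,0.157, 0,10,0,0,0,0.157, 0,10.2,0,0,0,0.157]'; python3 -m handwheel '[0,0,-1,0,0,0, 0,0,-2,0,0,0,  0,0,-3,0,0,0, 0,0,-3,0,0,0,0,0,-3,0,0,0]'
```

```text
time_s: 12.4
tcp_pos: [0.4534, 0.2064, 0.0842]
eef_rot: [179.9, -0.3, 6.8]
contact_force: [0.6, 0.2, -0.3]
gripper_width: 0.0092
time_s: 12.9
tcp_pos: [0.4533, 0.3097, 0.0841]
eef_rot: [179.9, -0.3, 15.8]
contact_force: [-0.7, -0.1, -0.8]
gripper_width: 0.0094
time_s: 13.4
tcp_pos: [0.4533, 0.309, 0.0536]
eef_rot: [179.9, -0.2, 15.7]
contact_force: [-0.5, 0.0, -0.2]
gripper_width: 0.0094
```

```bash
python3 look.py d 0.46 0.31 100 90
```

```text
top 162 144
side 223 101
```

View pics/side_d.png

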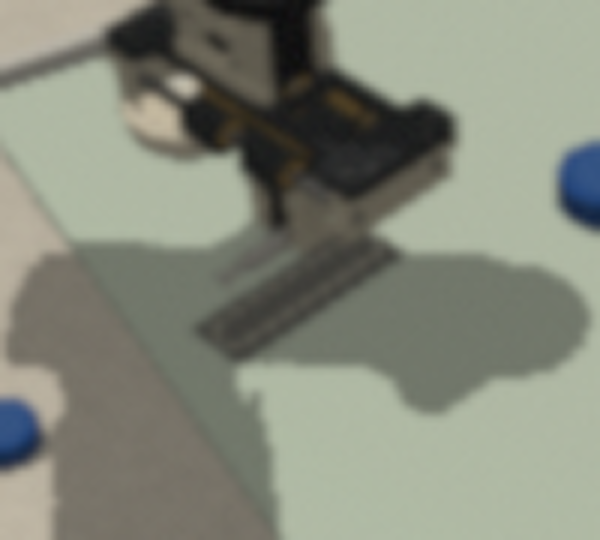

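Pusher is held level above the short pad. Lowering to TCP z ≈ 0.0177.

```bash
python3 -m handwheel '[0,-0.1,-1,0,0,0, 0,-0.1,-2,0,0,0, 0,-0.1,-2.8,0,0,0, 0,-0.1,-3.3,0,0,0, 0,-0.1,-3.45,0,0,0, 0,-0.1,-3.45,0,0,0, 0,-0.1,-3.45,0,0,0]';python3 -m handwheel '[0,0,-0.05,0,0,0, 0,0,-0.1,0,0,0, 0,0,-0.1,0,0,0]'
```

```text
time_s: 14.2
tcp_pos: [0.4537, 0.3088, 0.02]
eef_rot: [179.9, -0.3, 15.8]
contact_force: [0.2, 0.6, -0.5]
gripper_width: 0.0095
time_s: 14.5
tcp_pos: [0.4538, 0.3089, 0.0191]
eef_rot: [180.0, -0.3, 15.8]
contact_force: [0.0, 0.1, -1.4]
gripper_width: 0.0093
```

```bash
python3 -m handwheel '[0,-0.05,-0.05,0,0,0, 0,-0.1,-0.1,0,0,0, 0,-0.1,-0.12,0,0,0]';python3 -m handwheel '[0,0,-0.05,0,0,0, 0,0,-0.05,0,0,0]'
```

```text
time_s: 14.8
tcp_pos: [0.4537, 0.3078, 0.0179]
eef_rot: [180.0, -0.3, 15.8]
contact_force: [-0.1, -0.2, -1.1]
gripper_width: 0.0095
time_s: 15.0
tcp_pos: [0.4538, 0.3078, 0.0177]
eef_rot: [179.9, -0.3, 15.8]
contact_force: [-1.5, -0.4, 4.4]
gripper_width: 0.0093
```

Contact; release and check, heading toward the pill box.

```bash
python3 -m handwheel '[0,0,0,0,0,0, 0,0,0,0,0,0, 0,0,0,0,0,0]' 170; python3 -m handwheel '[0,0,1,0,0,0, 0,0,3,0,0,0, 0,0,6,0,0,0, 0,0,9,0,0,0, 4,0,11,0,0,0, 8,0,11,0,0,-0.05, 12,0,11,0,0,-0.1, 16,0,11,0,0,-0.15]' 0; python3 look.py e 0.5 0.25 130 100
```

```text
time_s: 15.3
tcp_pos: [0.4538, 0.3078, 0.0177]
eef_rot: [179.9, -0.3, 15.8]
contact_force: [0.1, 0.7, 0.3]
gripper_width: 0.0266
time_s: 16.1
tcp_pos: [0.6154, 0.3078, 0.129]
eef_rot: [180.0, -0.4, 7.1]
contact_force: [1.3, 1.0, 0.5]
gripper_width: 0.0852
top 167 127
side 227 102
```

View pics/side_e.png

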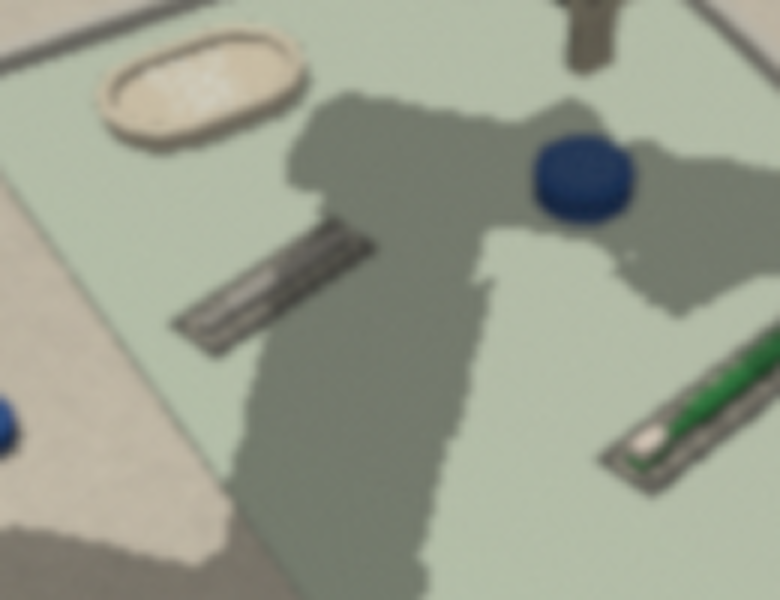

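View pics/top_e.png

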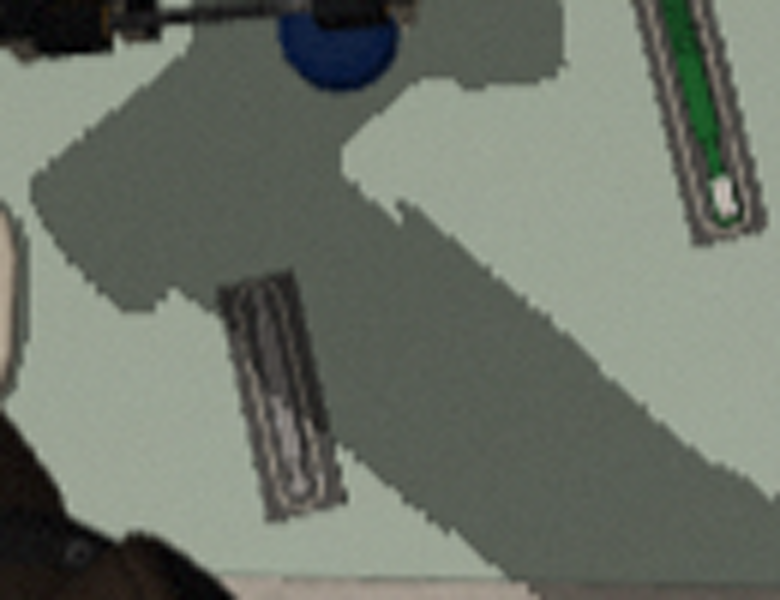

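```bash
python3 -m handwheel '[1.5,-0.8,0,0,0,0, 3,-1.7,-1,0,0,0, 3,-1.7,-3,0,0,0, 3,-1.7,-5,0,0,0, 3,-1.7,-7,0,0,0, 3,-1.7,-7.9,0,0,0, 3,-1.7,-7.9,0,0,0, 3,-1.7,-7.9,0,0,0]' 0; python3 look.py f 0.63 0.29 80 80
```

```text
time_s: 17.0
tcp_pos: [0.6481, 0.2903, 0.0489]
eef_rot: [179.9, -0.4, 7.0]
contact_force: [-0.8, 0.0, 0.5]
gripper_width: 0.0877
top 182 96
side 280 92
```

View pics/side_f.png

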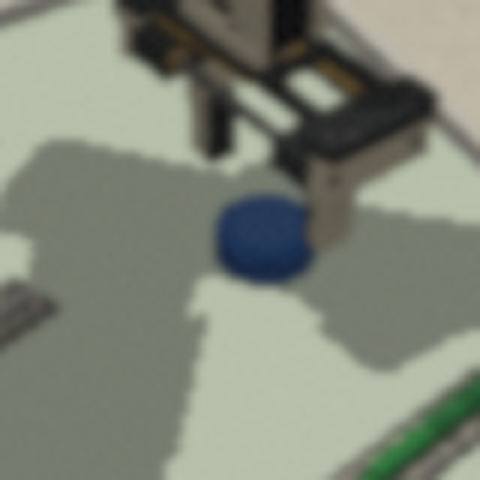

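View pics/top_f.png

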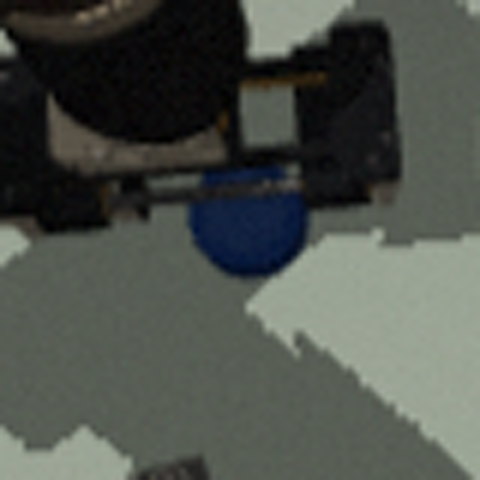

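```bash
python3 -m handwheel '[-0.2,0,-1,0,0,0, -0.2,0,-2,0,0,0, -0.2,0,-2.9,0,0,0, -0.2,0,-3.3,0,0,0, -0.2,0,-3.3,0,0,0]'; python3 -m handwheel '[0,0,0,0,0,0, 0,0,0,0,0,0, 0,0,0,0,0,0, 0,0,0,0,0,0, 0,0,0,0,0,0]' 255 20
```

```text
time_s: 17.6
tcp_pos: [0.6458, 0.2902, 0.0153]
eef_rot: [179.9, -0.4, 7.0]
contact_force: [0.3, -0.7, -0.1]
gripper_width: 0.0874
time_s: 18.1
tcp_pos: [0.6459, 0.2903, 0.0156]
eef_rot: [179.9, -0.4, 7.0]
contact_force: [0.4, -0.3, 1.0]
gripper_width: 0.0594
```

```bash
python3 -m handwheel '[0,0,1,0,0,0, 0,0,3,0,0,0, 0,0,6,0,0,0, -1,-1.5,9,0,0,0, -2,-4,10,0,0,0, -3,-7,10,0,0,0, -4.5,-10,10,0,0,0, -6,-13,10,0,0,0]';python3 -m handwheel '[-1.5,-3,0,0,0,0, -3,-6,0,0,0,0, -4.5,-9,0,0,0,0, -6,-12,0,0,0,0, -7.5,-15,0,0,0,0, -9,-18.5,0,0,0,0, -10.5,-22,0,0,0,0, -12,-24.5,0,0,0,0]'; python3 -m handwheel '[0,0,0,0,0,0, -0.8,-2,-2,0,0,0, -0.8,-2,-5,0,0,0, -0.8,-2,-5,0,0,0]'
```

```text
time_s: 18.9
tcp_pos: [0.5854, 0.1592, 0.1165]
eef_rot: [179.9, -0.5, 7.0]
contact_force: [-0.2, -0.2, -0.6]
gripper_width: 0.059
time_s: 19.7
tcp_pos: [0.4647, -0.0873, 0.1174]
eef_rot: [179.9, -0.5, 7.0]
contact_force: [0.2, -0.2, -0.3]
gripper_width: 0.0596
time_s: 20.1
tcp_pos: [0.4546, -0.1076, 0.0654]
eef_rot: [180.0, -0.3, 6.9]
contact_force: [-0.7, -0.1, -1.3]
gripper_width: 0.0596
```

```bash
python3 -m handwheel '[0.1,0.1,-1,0,0,0, 0.2,0.2,-2,0,0,0, 0.35,0.35,-3,0,0,0, 0.35,0.35,-4,0,0,0, 0.35,0.35,-4.3,0,0,0, 0.35,0.35,-4.3,0,0,0, 0.35,0.35,-4.3,0,0,0]'; python3 look.py g 0.46 -0.1 90 80
```

```text
time_s: 20.8
tcp_pos: [0.4582, -0.1041, 0.0226]
eef_rot: [180.0, -0.3, 6.9]
contact_force: [-0.1, -0.0, -1.5]
gripper_width: 0.0596
top 301 152
side 295 189
```

View pics/side_g.png

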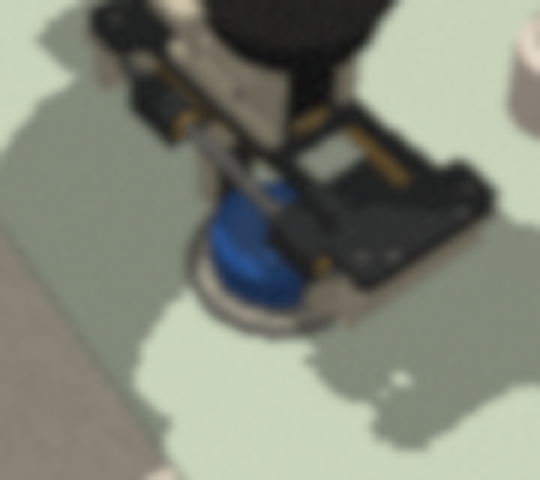

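View pics/top_g.png

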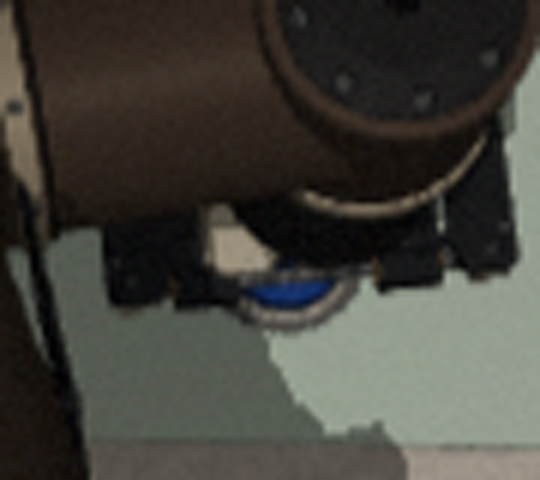

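```bash
python3 -m handwheel '[0,0,-0.1,0,0,0, 0,0,-0.2,0,0,0, 0,0,-0.25,0,0,0, 0,0,-0.25,0,0,0]'; python3 -m handwheel '[0,0,-0.04,0,0,0, 0,0,-0.08,0,0,0, 0,0,-0.08,0,0,0]'
```

```text
time_s: 21.3
tcp_pos: [0.4583, -0.1042, 0.0203]
eef_rot: [180.0, -0.3, 6.9]
contact_force: [0.3, -1.1, -0.9]
gripper_width: 0.0594
time_s: 21.6
tcp_pos: [0.4583, -0.1041, 0.0195]
eef_rot: [180.0, -0.3, 6.9]
contact_force: [-0.8, 0.3, 1.4]
gripper_width: 0.0593
```

```bash
python3 -m handwheel '[0,0,-0.05,0,0,0, 0,0,-0.05,0,0,0]'; python3 -m handwheel '[0,0,0,0,0,0, 0,0,0,0,0,0, 0,0,0,0,0,0]' 0;  python3 -m handwheel '[0,0,1,0,0,0, 0,0,3,0,0,0, 0,0,6,0,0,0, 0,0,9,0,0,0, 0,0,12,0,0,0, 3,0,13,0,0,0, 7,0,13,0,0,-0.1, 11,0,13,0,0,-0.2]'
```

```text
time_s: 21.8
tcp_pos: [0.4583, -0.1041, 0.0195]
eef_rot: [180.0, -0.3, 6.9]
contact_force: [-3.0, 1.2, 7.8]
gripper_width: 0.0598
time_s: 22.1
tcp_pos: [0.4584, -0.1041, 0.0194]
eef_rot: [180.0, -0.3, 6.9]
contact_force: [0.3, 0.0, -0.4]
gripper_width: 0.0779
time_s: 22.9
tcp_pos: [0.57, -0.1042, 0.1515]
eef_rot: [180.0, -0.5, -4.8]
contact_force: [-0.1, 0.3, 0.1]
gripper_width: 0.0876
```

```bash
python3 look.py h 0.56 -0.05 130 100
```

```text
top 265 110
side 294 153
```

View pics/side_h.png

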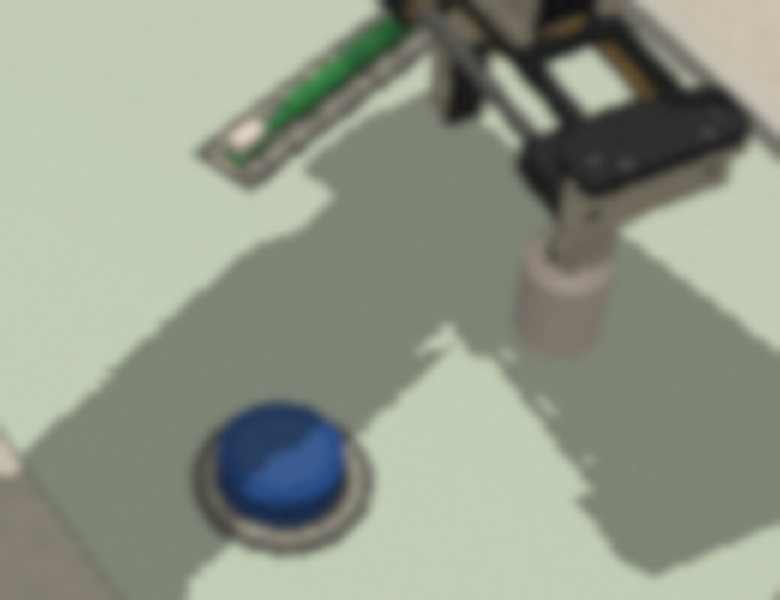

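View pics/top_h.png

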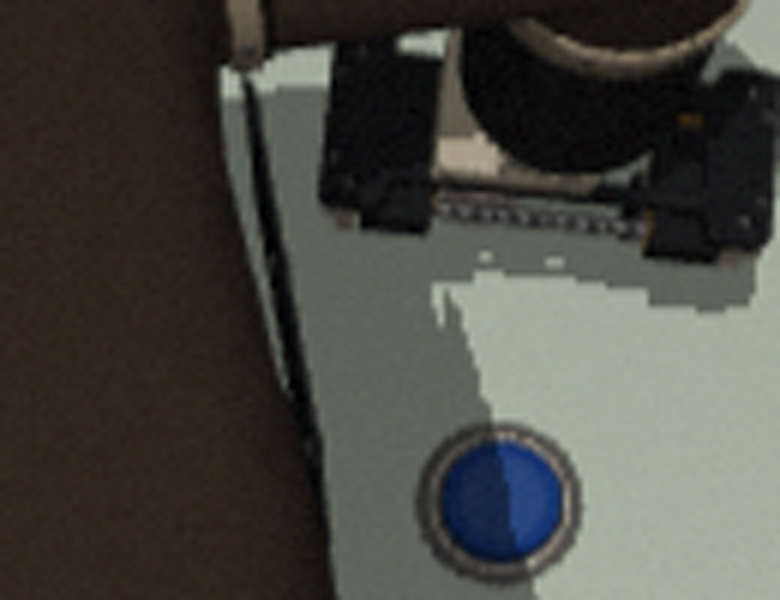

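```bash
python3 -m handwheel '[2,0.5,0,0,0,-0.1, 4,1,0,0,0,-0.2, 5.8,1.1,0,0,0,-0.265, 5.8,1.1,0,0,0,-0.265, 5.8,1.1,-2,0,0,-0.265, 5.8,1.1,-4,0,0,-0.265, 5.8,1.1,-4,0,0,-0.265]'; python3 look.py i 0.64 -0.09 80 80
```

```text
time_s: 23.7
tcp_pos: [0.6279, -0.0933, 0.1074]
eef_rot: [179.8, -0.1, -19.9]
contact_force: [-0.3, -1.0, -0.4]
gripper_width: 0.0874
top 303 96
side 349 162
```

View pics/side_i.png

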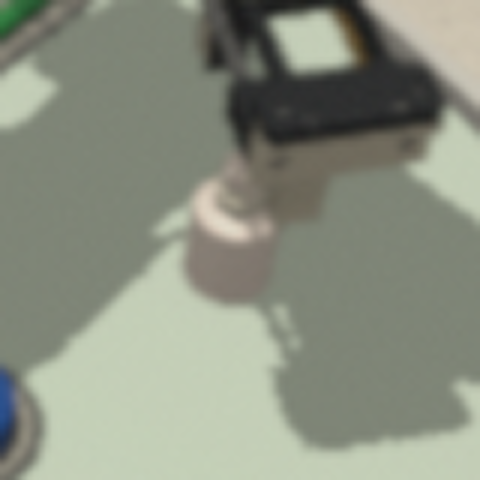

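View pics/top_i.png

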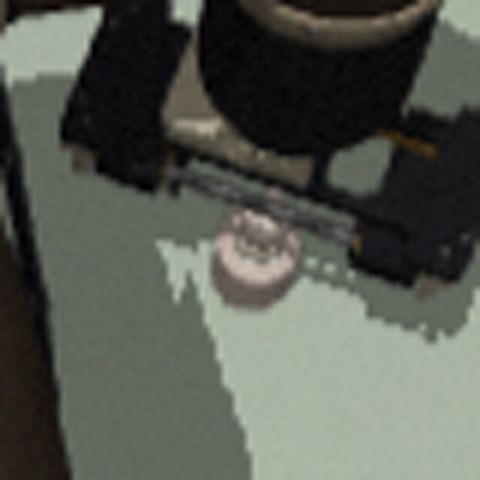

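```bash
python3 -m handwheel '[0,0,-1.5,0,0,0, 0,0,-3,0,0,0, 0,0,-4.5,0,0,0, 0,0,-6,0,0,0, 0,0,-7,0,0,0, 0,0,-7,0,0,0]'; python3 -m handwheel '[0,0,0,0,0,0, 0,0,0,0,0,0, 0,0,0,0,0,0, 0,0,0,0,0,0, 0,0,0,0,0,0, 0,0,0,0,0,0]' 255 10
```

```text
time_s: 24.4
tcp_pos: [0.6292, -0.0934, 0.039]
eef_rot: [179.8, -0.3, -19.9]
contact_force: [-0.5, -0.8, 0.8]
gripper_width: 0.0876
time_s: 25.0
tcp_pos: [0.6293, -0.0934, 0.0392]
eef_rot: [179.8, -0.3, -19.9]
contact_force: [-0.5, -0.4, -0.6]
gripper_width: 0.0453
```

```bash
python3 -m handwheel '[0,0,0,0,0,0, 0,0,0,0,0,0, 0,0,0,0,0,0]' 255 15; python3 -m handwheel '[0,0,0,0,0,0, 0,0,1,0,0,0,0,0,2.5,0,0,0, 0,0,2.5,0,0,0]'; python3 look.py j 0.64 -0.09 80 80
```

```text
time_s: 25.3
tcp_pos: [0.6293, -0.0934, 0.0392]
eef_rot: [179.8, -0.3, -19.9]
contact_force: [0.5, -0.4, -0.2]
gripper_width: 0.0439
time_s: 25.7
tcp_pos: [0.6309, -0.0934, 0.0668]
eef_rot: [179.9, -0.5, -19.8]
contact_force: [0.5, 0.9, -1.2]
gripper_width: 0.0432
top 303 96
side 349 162
```

View pics/side_j.png

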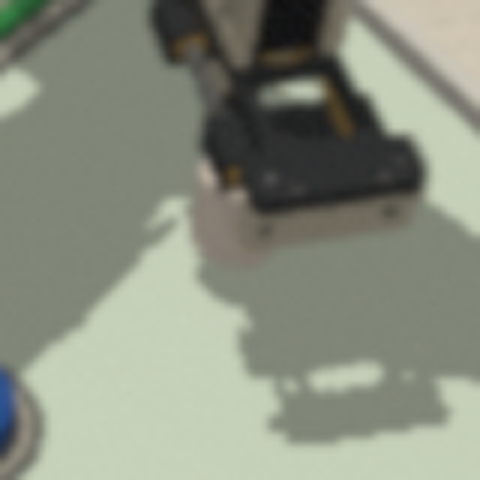

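```bash
python3 -m handwheel '[0,0,2,0,0,0, 0,-2,4,0,0,0, 0,-5,4,0,0,0, 0,-8,4,0,0,0, 0,-11,4,0,0,0, 0,-14,4,0,0,0, 0,-17,4,0,0,0, -0.2,-20,4,0,0,0]'; python3 -m handwheel '[0,-0.5,0,0,0,0, 0,-1,-1,0,0,0, 0,-1,-2.5,0,0,0, 0,-1,-4,0,0,0, 0,-1,-4,0,0,0, 0,-1,-4,0,0,0]'; python3 look.py k 0.64 -0.29 90 80
```

```text
time_s: 26.6
tcp_pos: [0.6271, -0.2944, 0.104]
eef_rot: [179.9, -0.3, -19.9]
contact_force: [0.6, -0.5, -0.8]
gripper_width: 0.0435
time_s: 27.2
tcp_pos: [0.6269, -0.3035, 0.0631]
eef_rot: [179.9, -0.2, -19.8]
contact_force: [0.3, 0.6, -0.2]
gripper_width: 0.0436
top 362 97
side 389 210
```

View pics/side_k.png

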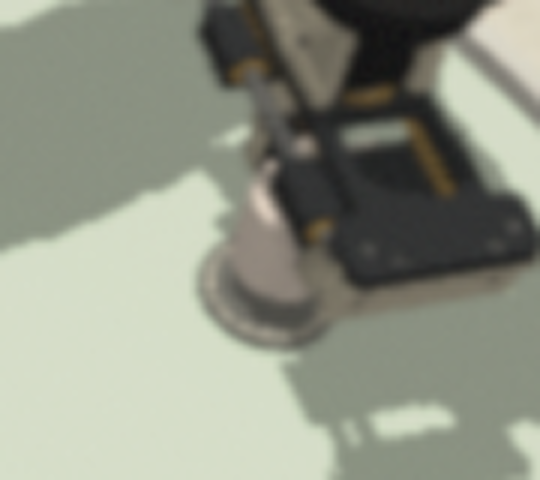

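View pics/top_k.png

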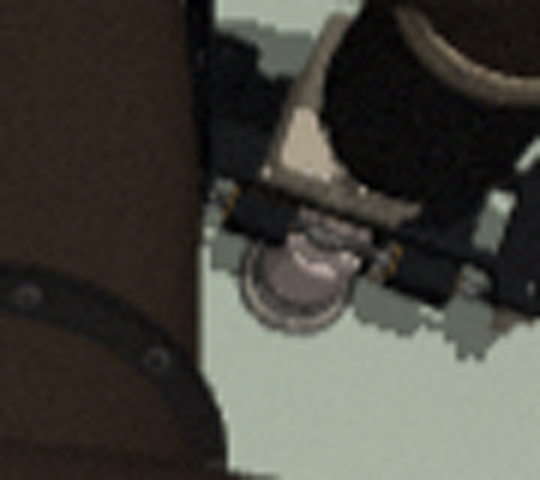

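```bash
python3 -m handwheel '[0,0,-0.6,0,0,0, 0,0,-1.1,0,0,0, 0,0,-1.5,0,0,0, 0,0,-1.7,0,0,0, 0,0,-1.8,0,0,0, 0,0,-1.8,0,0,0, 0,0,-1.8,0,0,0]'; python3 -m handwheel '[0,0,-0.05,0,0,0, 0,0,-0.1,0,0,0, 0,0,-0.1,0,0,0]'
```

```text
time_s: 28.0
tcp_pos: [0.6278, -0.304, 0.0466]
eef_rot: [179.9, -0.3, -19.8]
contact_force: [0.4, -0.4, -0.6]
gripper_width: 0.0435
time_s: 28.3
tcp_pos: [0.6278, -0.3041, 0.0456]
eef_rot: [179.9, -0.3, -19.8]
contact_force: [-0.3, -0.6, -0.4]
gripper_width: 0.0436
```

```bash
python3 -m handwheel '[-0.05,0.03,-0.08,0,0,0, -0.1,0.03,-0.15,0,0,0, -0.1,0.03,-0.2,0,0,0, -0.1,0.03,-0.2,0,0,0]'; python3 -m handwheel '[0,0,-0.05,0,0,0, 0,0,-0.05,0,0,0]'
```

```text
time_s: 28.7
tcp_pos: [0.6267, -0.3037, 0.0434]
eef_rot: [179.9, -0.3, -19.8]
contact_force: [-0.1, 0.5, -0.9]
gripper_width: 0.0437
time_s: 28.9
tcp_pos: [0.6269, -0.3037, 0.0432]
eef_rot: [179.9, -0.3, -19.8]
contact_force: [-0.3, 0.7, 1.5]
gripper_width: 0.0434
```

```bash
python3 -m handwheel '[0,0,-0.04,0,0,0, 0,0,-0.04,0,0,0]'; python3 -m handwheel '[0,0,0,0,0,0, 0,0,0,0,0,0, 0,0,0,0,0,0]' 60;  python3 -m handwheel '[0,0,0,0,0,0, 0,0,1.5,0,0,0, 0,0,4,0,0,0, 0,0,8,0,0,0, 0,0,12,0,0,0, 0,0,16,0,0,0, 0,0,16,0,0,0]'
```

```text
time_s: 29.1
tcp_pos: [0.6269, -0.3038, 0.0432]
eef_rot: [179.9, -0.3, -19.8]
contact_force: [-1.5, 1.1, 3.8]
gripper_width: 0.0437
time_s: 29.4
tcp_pos: [0.6269, -0.3038, 0.043]
eef_rot: [179.9, -0.3, -19.8]
contact_force: [-0.8, -0.7, -1.2]
gripper_width: 0.0619
time_s: 30.1
tcp_pos: [0.6299, -0.3052, 0.2118]
eef_rot: [179.9, -1.0, -19.8]
contact_force: [1.0, 0.2, -0.2]
gripper_width: 0.067
```

```bash
python3 -m handwheel '[-2,4,0,0,0,0, -4,8,0,0,0,0, -6,12,0,0,0,0, -8,16,0,0,0,0, -9,20,0,0,0,0, -9,24,0,0,0,0, -9,28,0,0,0,0, -9,32,0,0,0,0]';python3 -m handwheel '[0,4,0,0,0,0, -1,8,0,0,0,0, -2,12,0,0,0,0, -3,16,0,0,0,0, -4,20,0,0,0,0, -6,24,0,0,0,0, -8,28,0,0,0,0, -10,32,0,0,0,0]';python3 -m handwheel '[-4,4,0,0,0,0, -8,8,0,0,0,0, -12,12,0,0,0,0, -16,16,0,0,0,0, -20,20,0,0,0,0, -22,23,0,0,0,0, -22,25,0,0,0,0, -22,25,0,0,0,0]'; python3 - <<'E'
import cv2
from plant import viewer; import numpy as np
for n in("top","side"):
    c=viewer.capture(n); np.savez(f"{n}_z.npz",**c); cv2.imwrite(f"pics/{n}_z.png",c["img"][:,:,::-1])
E
```

```text
time_s: 30.9
tcp_pos: [0.5398, 0.0164, 0.2133]
eef_rot: [179.9, -1.1, -19.8]
contact_force: [0.3, 0.0, 0.1]
gripper_width: 0.0666
time_s: 31.7
tcp_pos: [0.4389, 0.3379, 0.2144]
eef_rot: [-180.0, -1.1, -19.8]
contact_force: [1.1, 0.7, -0.5]
gripper_width: 0.0675
time_s: 32.5
tcp_pos: [0.2166, 0.5917, 0.2146]
eef_rot: [-179.9, -1.2, -19.5]
contact_force: [0.1, -1.1, -0.1]
gripper_width: 0.0672
```

View pics/top_z.png

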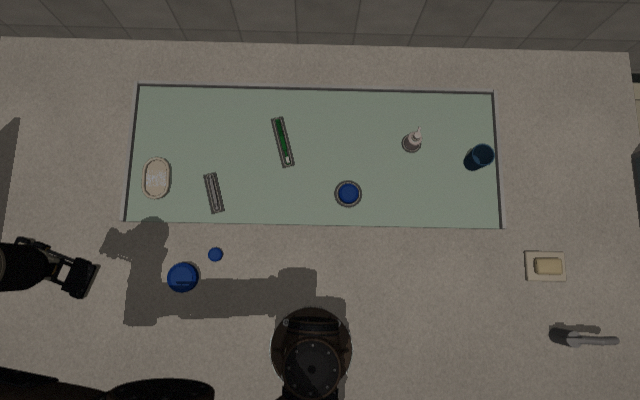

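View pics/side_z.png

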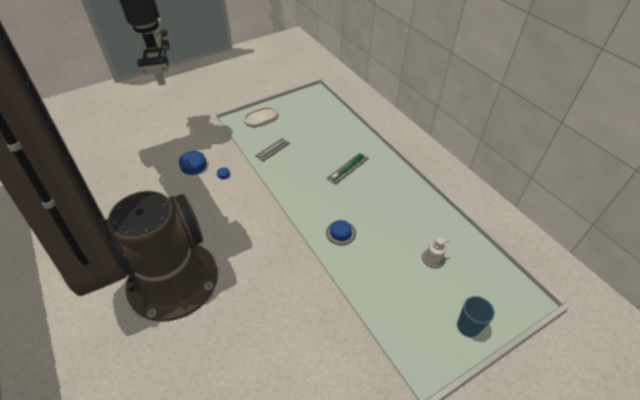

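All four are on their pads, with the tray (157,178) and tumbler (479,157) unmoved in the top view. Next I measure how well each is centred.

```bash
python3 - <<'E'
from h import *
pads=dict(long=(621.1,102),short=(452.5,307.7),wide=(458,-104.2),small=(625.8,-303.7))
for n in("top","side"):
    c=np.load(n+"_z.npz"); im=c["img"].astype(int); R,G,B=im[...,0],im[...,1],im[...,2]
    def reg(m,p,rad,z):
        ys,xs=np.where(m); q=ray(c,np.c_[xs,ys],z)[:,:2]*1000
        k=np.hypot(*(q-p).T)<rad; return q[k].astype(np.float32)
    q=reg(B-R>25,pads["wide"],60,.025); print(n,"pill",len(q),q.mean(0),np.array(cv2.minAreaRect(q)[0]))
    q=reg(G-R>20,pads["long"],95,.020); vx,vy,x0,y0=cv2.fitLine(q,2,0,.01,.01).ravel(); d=np.array([vx,vy])*np.sign(vx)
    s=(q-np.array(pads["long"]))@d; perp=(np.array([x0,y0])-pads["long"])@[-d[1],d[0]]
    print(n,"brush ang",np.degrees(np.arctan2(d[1],d[0])),"ends",s.min(),s.max(),"lateral",perp)
    o=im.max(2)
    u,v=proj(c,(.4525,.3077,.014)); u,v=int(u),int(v)
    cv2.imwrite(f"pics/{n}_zs.png",cv2.resize(c["img"][v-28:v+28,u-30:u+30,::-1],None,fx=10,fy=10,interpolation=cv2.INTER_NEAREST)); print(u-30,v-28)
    u,v=proj(c,(.6258,-.3037,.03)); u,v=int(u),int(v)
    cv2.imwrite(f"pics/{n}_zp.png",cv2.resize(c["img"][v-25:v+25,u-25:u+25,::-1],None,fx=11,fy=11,interpolation=cv2.INTER_NEAREST)); print(u-25,v-25)
E
```

```text
top pill 299 [ 457.41144 -104.33235] [ 457.25985718 -105.4475708 ]
top brush ang 15.289779 ends -77.25257367176603 73.36871912353233 lateral 0.4594523388994336
183 164
387 116
side pill 343 [ 457.16837 -103.20388] [ 457.02032471 -102.77709961]
side brush ang 16.849327 ends -77.05400277724041 74.70951614521752 lateral 0.2391042287115006
242 120
409 229
```

View pics/top_zs.png

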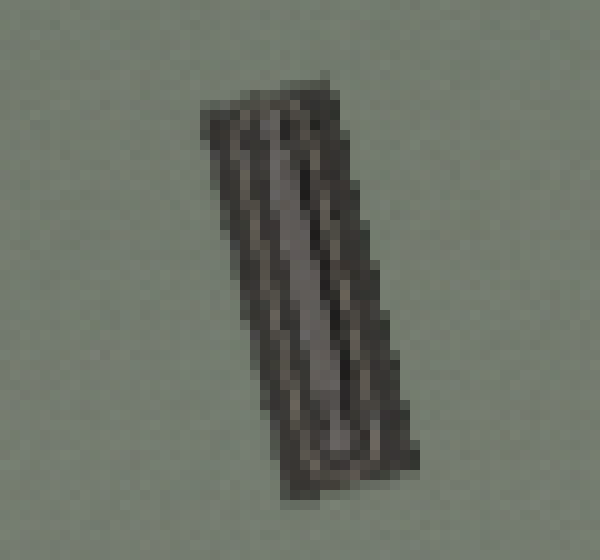

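View pics/top_zp.png

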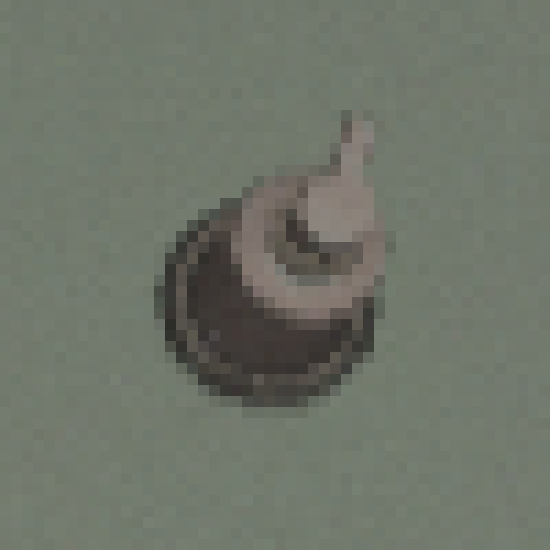

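View pics/side_zp.png

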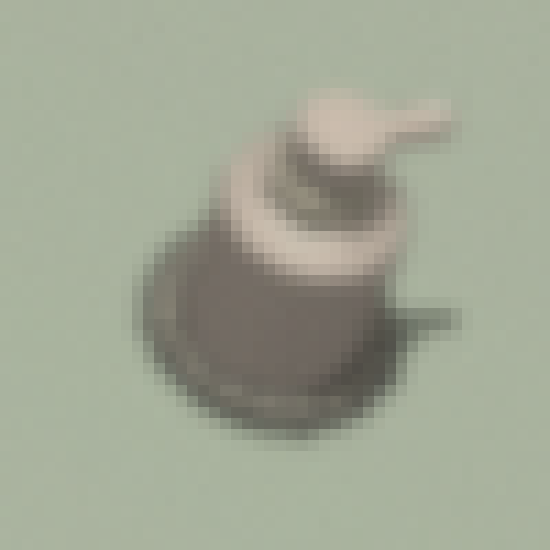

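View pics/side_zs.png

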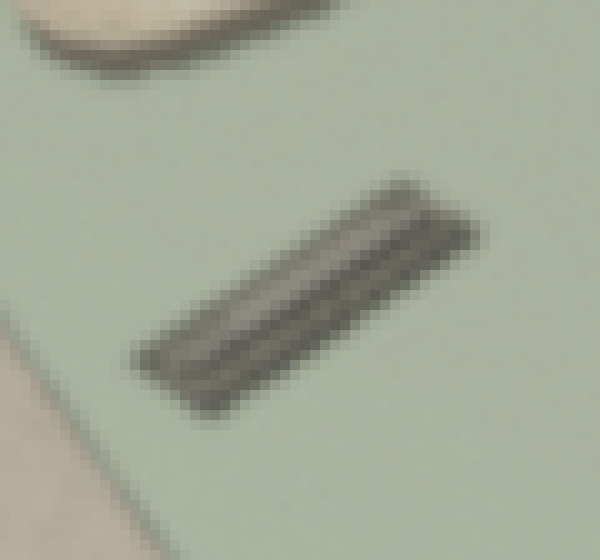

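```bash
python3 - <<'E'
from h import *
t=np.load("top_z.npz");s=np.load("side_z.npz")
print(ray(t,(387+30-.5,116+18.9-.5),.094)[0]*1e3, ray(s,(409+31-.5,229+11.3-.5),.093)[0]*1e3)
print(ray(t,(387+28.1-.5,116+22.1-.5),.063)[0]*1e3, ray(s,(409+28.4-.5,229+18.7-.5),.063)[0]*1e3)
for n in("top","side"):
    a=np.load(n+".npz")["img"].astype(int);b=np.load(n+"_z.npz")["img"].astype(int)
    for nm,p in(("tray",(.495,.485,.02)),("tumbler",(.6,-.49,.05))):
        u,v=proj(np.load(n+".npz"),p).astype(int); print(n,nm,abs(a-b)[v-22:v+22,u-22:u+22].mean().round(2))
E
```

```text
[ 625.27412028 -300.71065489   94.        ] [ 625.24610106 -302.2344082    93.        ]
[ 625.90649612 -302.73419212   63.        ] [ 623.86761497 -303.67107605   63.        ]
top tray 1.71
top tumbler 1.82
side tray 0.62
side tumbler 0.7
```

```bash
python3 -c "
from plant import sensors,r
r.close_job(); print(sensors.get_state()['time_s'])"
```

```text
the job is handed in; nothing more can be done
the job is handed in; nothing more can be done
```

All four things are on their grey pads, the same way up as they started. I placed them in the order you listed (toothbrush, cuticle pusher, pill box, pump dispenser). Each was lowered until the wrist force showed contact, then released. The job was handed in at about 33 s, with the arm well clear.

| Item | Last check from both camera views |
|---|---|
| Toothbrush | About 1.5 mm off centre along the pad, under 0.5 mm sideways. Its angle reads 15.3° in the top view and 16.8° in the side view, against 15.5° for the outline. |
| Cuticle pusher | Judged by eye inside its outline, about 1 mm off centre; the bar sits slightly left of centre in the top view, which its height above the pad accounts for. |
| Pill box | About 1 mm off centre. |
| Pump dispenser | Upright and about 1–3 mm off centre, judged from points I picked by hand on its head and shoulder. |

The tray and tumbler look unchanged between the first and last pictures. No check failed; where the two views disagreed, it was by 1–3 mm for position and 1.5° for the toothbrush angle, and the calibration itself is only good to about 2 mm.

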